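Home the port selector and click it on to the fifth port

TASK

Fit the loose lever handle (the one with the square hole) fully down onto the square spindle of the selector valve. With it turn the selector anticlockwise, seen from above, until it rests against its stop, then turn it clockwise exactly five clicks. Leave the handle sitting on the spindle, let go, and leave the other things on the bench undisturbed.

Things in the scene. Friction and masses are not known exactly. Their poses are not given: they have to be found in the camera images.
- valve: Selector valve: light grey box fixed to the bench, 130 (x) x 120 (y) mm, top at 70 mm, with a round dark steel boss (30 mm diameter, 8 mm high) and the vertical square spindle at the middle of its top. No position marks on it. Origin: centre of its underside.
- seat (a point): Point on the spindle's axis at the top of the boss, 78 mm above the bench, where the underside of the handle's hub rests when fully down. Fixed to the valve and axes as the valve's.
- spindle_top (a point): Centre of the top end of the steel square spindle, which is 16 mm across flats, stands 25 mm above the boss and is tapered over its last 3 mm. z is up; x and y are square to the flats and turn with the spindle.
- selector (a joint): Angle of the spindle (rad): 0 at its hard anticlockwise stop, growing clockwise seen from above. Spring clicks every 30 degrees: fifth click = 2.618; range to the eighth, 4.19. Getting over a click takes at most about 0.4 N m, some 6 N on the arm at 60 mm from the axis; the spindle is then pulled into the next rest by itself. Starts between the second and fifth click.
- handle: Loose lever handle, 0.15 kg: steel square hub 36 x 36 mm, 32 mm tall, with a square through hole 17.5 mm across, parallel to its sides; aluminium arm along +x (see lever_end). Lies on the bench, hole vertical. Origin: on the hole's axis at the hub's underside; z up. Fits the spindle in any of four quarter turns, with about 6 degrees of turning play each way.
- lever_end (a point): Point in the middle of the arm's rounded outer end, 80 mm from the hole's axis, 24 mm above the hub's underside. The arm is 14 mm wide, reaches from the hub to 87 mm from the axis and occupies 18 to 30 mm above the hub's underside.
- round_knob: Bystander: plain aluminium round knob without an arm, 48 mm diameter, 24 mm tall, round hole. Does not fit. Origin: underside centre.
- reagent: Bystander: amber bottle, 80 mm diameter, 190 mm tall.
- beaker: Bystander: glass beaker, 68 mm diameter, 90 mm tall.
- vial: Bystander: small glass vial, 26 mm diameter, 60 mm tall.
- sample_jar: Bystander: amber jar, 48 mm diameter, 75 mm tall.
- cylinder: Bystander: glass measuring cylinder, foot 72 mm diameter, 178 mm tall.
- wrench: Bystander: wrench lying on the bench, 130 mm long.

How it is judged:
On the way, in this order (a step that is already met when the one before it is completed fails the run):
1. the handle sits fully down on the spindle (horizontal distance between handle and seat below 0.004 m and z of handle in the frame of seat between -0.004 and 0.004 m), for 0.2 s.
2. with the handle on, the selector rests at its anticlockwise stop (value of joint selector below 0.1 rad and horizontal distance between handle and seat below 0.004 m and z of handle in the frame of seat below 0.006 m), for 0.2 s.
At the end, for the whole second after the job is handed in: The selector rests in its fifth click from the stop (2.618 rad, within 0.15), the handle is on the spindle, fully down (within 4 mm of the seat in height and sideways), upright and still (all of step 1 and value of joint selector between 2.468 and 2.768 rad and angle between handle's own z axis and vertical below 0.12 rad and linear speed of handle below 0.02 m/s and angular speed of handle below 0.2 rad/s); the robot touches nothing.
It fails at once if a bystander is shifted by more than 40 mm or tipped over (distance of any of reagent, beaker, vial, sample_jar, cylinder, wrench, round_knob from where it was at the start of the episode above 0.04 m or angle between any of reagent, beaker, vial, sample_jar, cylinder's own z axis and vertical above 0.5 rad).
It also fails if it takes over 72 s, if anything falls off the work surface, if the arm or the gripper's body presses on something with over 40 N, if the wrist force passes 120 N, or if a joint passes its speed limit or range.

ROBOT

A 6-joint arm with a two-finger parallel gripper is mounted at the origin on the work surface. World frame = base frame: x ahead of the robot, y to its left, z up, the work surface at z = 0. Lengths are in m, angles in rad, forces in N, time in s.
With the tool pointing down it reaches from about 0.35 to 0.975 m from the base axis. Payload 7.1 kg.
Tool frame: the origin (TCP) lies midway between the tips of the shut fingers; the grasp point (between the pads) lies 19 mm behind it; z points along the fingers, y is the line along which they close (so a half turn about z gives the same grasp; the last joint's range is limited). The gripper opens to 88 mm and grips with 3 to 60 N. Pads are 20 mm wide; open, the fingers measure 115 mm over their backs; the gripper's body (75 mm by 178 mm) begins 61 mm behind the grasp point.
Start: joints at [-1.33, 0.423, 1.63, -0, 1.089, -0.019], TCP at [0.161, -0.604, 0.223] pointing down, gripper open.
Joint ranges: [-3, 3], [-0.9, 2.11], [0.09, 2.58], [-1.31, 4.45], [0.11, 2.69], [-2.54, 2.54]. Speed limits (rad/s): [2.39, 2.39, 3.01, 3.14, 3.14, 3.14].

INTERFACE

Orientations are given as a unit quaternion [w, x, y, z].
In Python, from station import move_pose, movel, movej, command_gripper, wait, inverse_kinematics, read_camera, camera_info, MotionError, job_done, get_time, get_joint_pos, get_qvel, get_effort, get_tcp_pos, get_ee_rot, get_ft_force, get_ft_torque, get_grip_width, get_finger_force gives the robot as it stands. Calls block until the motion is done:
- move_pose(position, orientation): joint-space move of the TCP to a pose.
- movel(position, frame=None, v=0.15, until_force=None): straight line of the TCP; frame=None keeps the orientation; v is the mean speed in m/s. With until_force (N) it stops when the force on the tool has changed by that much, and returns True; else False.
- movej(angles): joint-space move.
- command_gripper(opening): opening from 0.0 (shut) to 1.0 (fully open); the grip force is fixed at half the most; returns when the fingers have stopped.
- wait(seconds).
- inverse_kinematics(position, orientation): joint angles nearest the present ones, or None.
- read_camera(name): name is "scene" or "top" or "wrist"; returns the picture (400x640x3 uint8, red, green, blue); there is no depth.
- camera_info(name): a dict with "intrinsics" (3x3 intrinsics, pixels), "T" (4x4, takes a point from camera to world coordinates); the wrist camera has in their place "tool_from_camera" (4x4, takes a point from camera to tool coordinates, whose origin is the TCP and whose axes are the flange's). Camera axes: x right, y up, looking along -z (the intrinsics and any distortion apply to the point x, -y, -z); pixel columns grow to the right and rows downward; lengths in m; the calibration is good to about 2 mm. A picture is of the moment at which its call begins: read the wrist's pose just before it. camera_info takes no time and is no camera call.
A pose or a line that the arm cannot do raises MotionError and nothing moves.
- job_done(): hands the job in; it is judged then, once.
Readings, each from a call of its own:
- get_time(): time.
- get_joint_pos(): joint angles.
- get_qvel(): joint speeds.
- get_effort(): joint torques, N m.
- get_tcp_pos(): TCP position.
- get_ee_rot(): TCP orientation.
- get_ft_force(): force on the tool from outside, world axes, zero at the start.
- get_ft_torque(): the same for the moment, N m.
- get_grip_width(): opening from 0.0 (shut) to 1.0 (fully open).
- get_finger_force(): force on a finger pad.
Only numpy, scipy, OpenCV 4.12 (cv2) and the standard library are available. Lean on these libraries where they do the work, as an engineer would, in place of code of your own. Each camera call takes 0.05 s, during which the arm holds its last target. There are 200 camera calls.

## Working session

There is one attempt and no reset: what is moved stays moved. The work goes in short steps, each a Python script; the robot and the scene stay as the last script left them, time stands still between calls to the robot, and variables do not carry over. Pictures are saved under pics/ and viewed, at most 10 in all, crops included, and the job is handed in when it is done.

```bash
ls; mkdir -p pics; python3 - <<'E'
from station import *
import cv2,numpy as np
np.set_printoptions(precision=4,suppress=True)
for n in ["top","scene"]:
    im=read_camera(n); cv2.imwrite(f"pics/{n}0.png",im[:,:,::-1])
    print(n,camera_info(n))
print(camera_info("wrist")); print(get_time(),get_tcp_pos(),get_ee_rot(),get_ft_force())
E
```

```text
pics
top {'intrinsics': array([[457.8407,   0.    , 318.2831],
       [  0.    , 457.8407, 198.5429],
       [  0.    ,   0.    ,   1.    ]]), 'T': array([[ 0.0152,  0.9948, -0.101 ,  0.462 ],
       [-0.9998,  0.0161,  0.0085,  0.0156],
       [ 0.0101,  0.1008,  0.9949,  1.3181],
       [ 0.    ,  0.    ,  0.    ,  1.    ]])}
scene {'intrinsics': array([[460.3885,   0.    , 323.4281],
       [  0.    , 460.3885, 198.2931],
       [  0.    ,   0.    ,   1.    ]]), 'T': array([[ 0.4933, -0.5737,  0.6539,  1.3312],
       [ 0.8699,  0.3272, -0.3691, -0.414 ],
       [-0.0022,  0.7509,  0.6605,  0.8495],
       [ 0.    ,  0.    ,  0.    ,  1.    ]])}
{'intrinsics': array([[318.0856,   0.    , 320.5362],
       [  0.    , 318.0856, 206.3546],
       [  0.    ,   0.    ,   1.    ]]), 'tool_from_camera': array([[ 0.0003,  0.9636,  0.2673,  0.0735],
       [ 1.    , -0.0005,  0.0006,  0.0004],
       [ 0.0007,  0.2673, -0.9636, -0.162 ],
       [ 0.    ,  0.    ,  0.    ,  1.    ]])}
0.1 [ 0.1604 -0.6035  0.222 ] [-0.0007  0.9916  0.1295 -0.0001] [ 0.5273 -0.4358  0.5297]
```

View pics/top0.png

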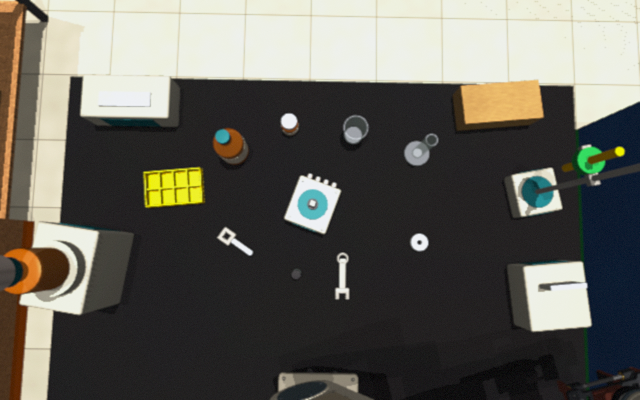

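View pics/scene0.png

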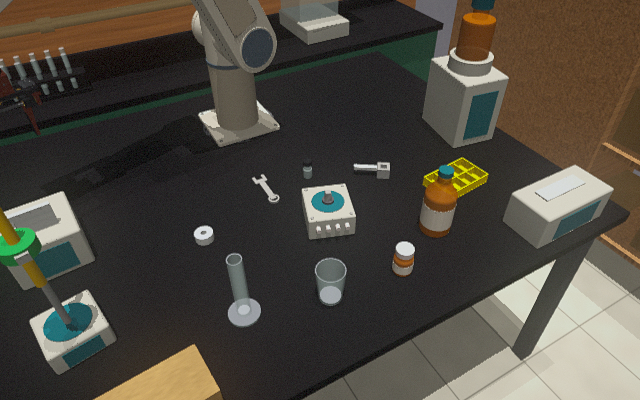

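Top view: handle hub at about (228,236) with the arm end at (250,252), valve spindle at (313,204), round knob at (419,242), wrench at (343,275), vial at (296,274). The scene view shows the same layout. I'll take a close look with the wrist camera over the valve, then over the handle.

```bash
cat > h.py <<'E'
from station import *
import cv2,numpy as np
from scipy.spatial.transform import Rotation as R
np.set_printoptions(precision=4,suppress=True)
def rot(q): return R.from_quat([q[1],q[2],q[3],q[0]]).as_matrix()
def down(th): return [0,np.cos(th/2),np.sin(th/2),0]   # tool x heading th, pointing down
def heading():
    x=rot(get_ee_rot())[:,0]; return np.arctan2(x[1],x[0])
def camT(name):
    c=camera_info(name)
    if name!="wrist": return c["intrinsics"],c["T"]
    T=np.eye(4);T[:3,:3]=rot(get_ee_rot());T[:3,3]=get_tcp_pos()
    return c["intrinsics"],T@c["tool_from_camera"]
def cast(K,T,uv,z):
    uv=np.atleast_2d(uv).astype(float)
    d=np.c_[(uv[:,0]-K[0,2])/K[0,0],-(uv[:,1]-K[1,2])/K[1,1],-np.ones(len(uv))]@T[:3,:3].T
    return T[:3,3]+d*((z-T[2,3])/d[:,2])[:,None]
def snap(name,f):
    K,T=camT(name); im=read_camera(name); cv2.imwrite(f"pics/{f}.png",im[:,:,::-1]); np.savez(f"pics/{f}.npz",K=K,T=T); return im,K,T
E
python3 - <<'E'
from h import *
K,T=camT("top")
v=cast(K,T,(313,204),.103)[0];hb=cast(K,T,(228,236),.032)[0];e=cast(K,T,(250,252),.03)[0]
print(v,hb,e,np.linalg.norm(hb-e))
for nm,p,h in(("valve",v,.103),("handle",hb,.03)):
    best=None
    for th in np.arange(-np.pi,np.pi,.2):
        q=inverse_kinematics([p[0],p[1],h+.11],down(th))
        if q is not None and (best is None or abs(q[5])<abs(best[1][5])): best=(th,q)
    th,q=best; print(nm,th,q)
    move_pose([p[0],p[1],h+.11],down(th)); snap("wrist",nm); print(get_time(),get_tcp_pos(),heading())
a=cv2.imread("pics/valve.png");b=cv2.imread("pics/handle.png")
cv2.imwrite("pics/both.png",np.hstack([a[50:350,120:520],b[50:350,120:520]]))
E
```

```text
[0.5704 0.019  0.103 ] [0.4832 0.2553 0.032 ] [0.4397 0.1928 0.03  ] 0.07614639486937594
valve 1.6584073464102111 [ 0.0125  0.3557  1.7599 -0.      1.0259 -0.0751]
2.7833 [0.5705 0.0183 0.213 ] 1.6571820984329597
handle 2.0584073464102115 [ 0.4643  0.4225  1.863  -0.      0.8561 -0.0233]
3.8583 [0.4842 0.2545 0.1405] 2.0567066032829335
```

View pics/both.png

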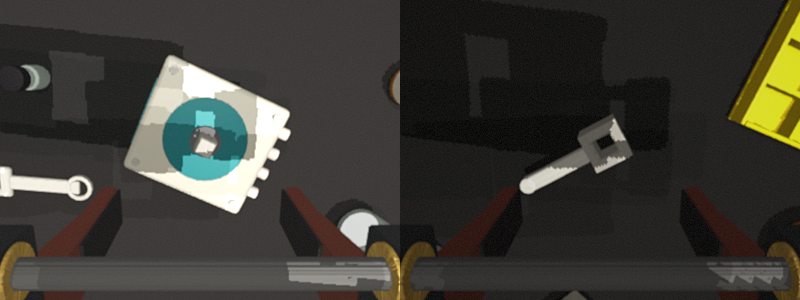

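The wrist views show the spindle top at crop (206,146), i.e. full image (326,196), and the handle hub at full (325,193) with its arm end near (247,236). I'll enlarge both to get the corners.

```bash
python3 - <<'E'
import cv2,numpy as np
a=cv2.imread("pics/valve.png")[165:225,290:360];b=cv2.imread("pics/handle.png")[155:255,235:365]
a=cv2.resize(a,(350*1,300),interpolation=cv2.INTER_CUBIC)  # x5
b=cv2.resize(b,(429,330),interpolation=cv2.INTER_CUBIC)    # x3.3
a=cv2.copyMakeBorder(a,0,30,0,0,cv2.BORDER_CONSTANT)
m=np.hstack([a,b]); m=np.clip(255*(m/255.)**.6,0,255).astype('u1')
cv2.imwrite("pics/zoom.png",m)
E
```

```text
(no output)
```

View pics/zoom.png

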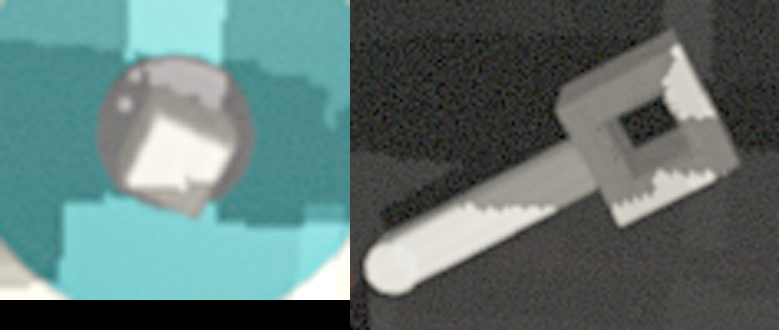

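```bash
cat >> h.py <<'E'
def look(p,z,th,f):   # camera straight above p, TCP 35 mm above height z
    d=np.array([np.cos(th),np.sin(th)])
    xy=np.array(p[:2])-.0735*d
    move_pose([*xy,z+.035],down(th)); wait(.2); return snap("wrist",f)
E
python3 - <<'E'
from h import *
d=np.load("pics/handle.npz")
c=np.array([(563,108),(678,42),(738,163),(622,227)])-[350,0]; c=c/3.3+[235,155]
P=cast(d["K"],d["T"],c,.032)[:,:2]; print("hub",P,P.mean(0),np.linalg.norm(np.diff(P,axis=0),axis=1))
e=cast(d["K"],d["T"],(np.array([389,272])-[350,0])/3.3+[235,155],.030)[0]
print("end",e,np.arctan2(*(e[:2]-P.mean(0))[::-1]),np.linalg.norm(e[:2]-P.mean(0)))
d=np.load("pics/valve.npz")
s=np.array([(152,82),(240,130),(195,218),(122,185)])/5+[290,165]
S=cast(d["K"],d["T"],s,.1)[:,:2]; print("sp",S,S.mean(0),np.linalg.norm(np.diff(S,axis=0),axis=1))
g=np.arctan2(*(P.mean(0)-e[:2])[::-1])
im1,K1,T1=look(P.mean(0),.032,g,"handle2")
im2,K2,T2=look(S.mean(0),.103,.93,"valve2")
print(get_time(),get_joint_pos())
out=[];off=[]
for f,p,z,hw,k in(("handle2",P.mean(0),.032,55,3.5),("valve2",S.mean(0),.103,30,6.4)):
    n=np.load(f"pics/{f}.npz");K,T=n["K"],n["T"]
    q=np.linalg.inv(T)@[*p,z,1];u=int(K[0,0]*q[0]/-q[2]+K[0,2]);w=int(-K[1,1]*q[1]/-q[2]+K[1,2])
    print(f,u,w); w=max(w,hw)
    c=cv2.imread(f"pics/{f}.png")[w-hw:w+hw,u-hw:u+hw]
    out.append(np.clip(255*(cv2.resize(c,(390,390),interpolation=cv2.INTER_CUBIC)/255.)**.7,0,255)); off.append((u-hw,w-hw))
print(off);cv2.imwrite("pics/zoom2.png",np.hstack(out))
E
```

```text
hub [[0.4616 0.2594]
 [0.48   0.2888]
 [0.5097 0.2678]
 [0.4907 0.2374]] [0.4855 0.2634] [0.0347 0.0363 0.0358]
end [0.4401 0.1951 0.03  ] -2.157496864342866 0.08199364047066171
sp [[0.5692 0.0377]
 [0.5855 0.0304]
 [0.5791 0.0136]
 [0.5655 0.0186]] [0.5748 0.0251] [0.0178 0.018  0.0145]
6.3333 [-0.084   0.4076  1.8963  0.0001  0.8385  0.555 ]
handle2 319 118
valve2 322 119
[(264, 63), (292, 89)][ WARN:0@1.479] global loadsave.cpp:1063 imwrite_ Unsupported depth image for selected encoder is fallbacked to CV_8U.
```

View pics/zoom2.png

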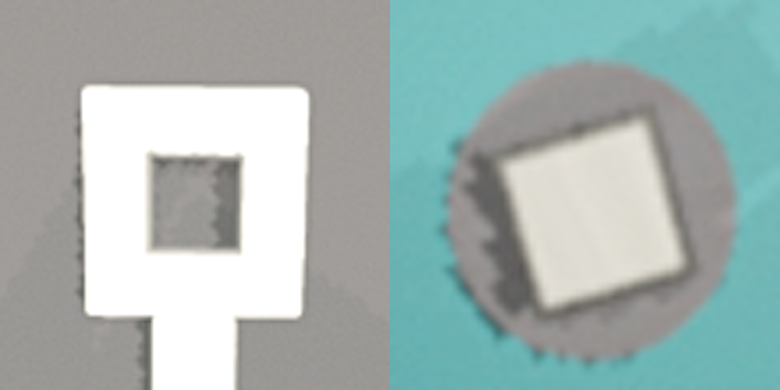

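The handle view is clean: the square hole is at crop (148–242, 155–251), and the hub is aligned with the image. In the second crop the spindle top has corners (108,160), (255,118), (300,268) and (155,312), turned about 16° in the image.

```bash
python3 - <<'E'
from h import *
def an(f,c,k,off,z):
    n=np.load(f"pics/{f}.npz"); T=n["T"]
    P=cast(n["K"],T,np.array(c,float)/k+off,z)[:,:2]
    e=np.roll(P,-1,0)-P; a=np.arctan2(e[:,1],e[:,0])
    q=np.angle(np.exp(4j*a).mean())/4
    print(f,P.mean(0),"sides",np.linalg.norm(e,axis=1),"ang mod90",np.degrees(q),np.degrees(a)); return P.mean(0),q
h,qh=an("handle2",[(81,86),(309,87),(303,318),(87,317)],390/110,(264,63),.032)
an("handle2",[(148,155),(242,155),(241,251),(148,251)],390/110,(264,63),.032)
s,qs=an("valve2",[(108,160),(255,118),(300,268),(155,312)],6.5,(292,89),.103)
E
```

```text
handle2 [0.4847 0.2625] sides [0.0375 0.0377 0.0375 0.0377] ang mod90 -33.72180442969881 [ -33.7924 -123.6745  146.1723   56.4073]
handle2 [0.4848 0.2627] sides [0.0157 0.0157 0.0159 0.0157] ang mod90 -33.75328670641635 [ -33.5586 -123.6232  146.4378   55.7306]
valve2 [0.5745 0.0232] sides [0.0139 0.0139 0.014  0.0142] ang mod90 -19.823086078458395 [ -21.2886 -108.6829  159.9353   70.7426]
```

```bash
python3 - <<'E'
from h import *
h=[.4847,.2626];th=np.radians(56.3)
move_pose([*h,.09],down(th)); movel([*h,.004],v=.12,until_force=8)
print(get_tcp_pos()); command_gripper(0.0); print(get_grip_width()*88,get_finger_force(),get_ft_force())
movel([*h,.14],v=.15); print(get_time(),get_grip_width()*88)
s=[.5745,.0232];H=np.radians(70.2)
move_pose([*s,.14],down(H)); wait(.2); print(get_tcp_pos(),np.degrees(heading()),get_joint_pos()[5],get_ft_force(),get_ft_torque(),get_time())
snap("wrist","held")
print(movel([*s,.082],v=.03,until_force=8),get_tcp_pos(),get_ft_force(),get_time())
E
```

```text
[0.4852 0.2626 0.0044]
36.104367254860115 29.99939873814583 [-0.5881  0.4094  0.2249]
10.275 36.16804745546259
[0.5743 0.0245 0.1399] 70.29563153332248 0.3656809312360893 [ 0.5646 -0.3905 -1.7664] [-0.0397 -0.0047  0.0029] 11.475
False [0.5746 0.0232 0.0821] [-0.3169 -0.0945 -2.4277] 13.6083
```

```bash
python3 - <<'E'
from h import *
a,_,_=snap("scene","s1"); b,_,_=snap("wrist","w1")
print(movel([.5745,.0232,.0795],v=.02,until_force=6),get_tcp_pos(),get_ft_force(),get_ft_torque(),get_time())
cv2.imwrite("pics/c1.png",np.hstack([cv2.resize(a[140:260,270:400],(390,360)),cv2.resize(b[60:300,190:450],(390,360))])[:,:,::-1])
E
```

```text
True [0.5746 0.0233 0.0817] [-0.3627  0.353   5.4157] [-0.0677  0.0665 -0.0146] 13.9167
```

View pics/c1.png

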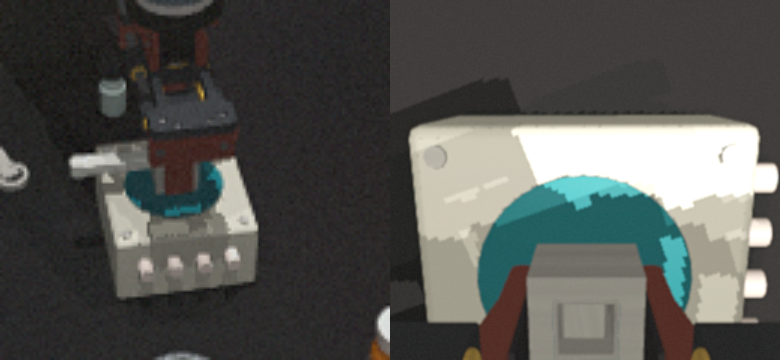

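The handle is seated: contact came at TCP z = 0.0817, and the spindle shows inside the hole. Next I'll turn anticlockwise in small wrist steps while watching the torque.

```bash
python3 - <<'E'
from h import *
movel([.5745,.0232,.0822],v=.02)
q=np.array(inverse_kinematics([.5745,.0232,.0822],down(np.radians(70.2))))
q0=q[5]
while q[5]>-2.5:
    q[5]-=np.radians(5); movej(q)
    t=get_ft_torque()[2]; f=get_ft_force()
    print("%5.0f cmd, head %.1f tz %.2f f %s w %.2f t %.1f"%(np.degrees(q0-q[5]),np.degrees(heading()),t,f,get_grip_width()*88,get_time()))
    if abs(t)>.6 or np.linalg.norm(f)>30: break
E
```

```text
5 cmd, head 75.1 tz -0.01 f [-1.0472  2.7858 -0.9963] w 36.17 t 14.4
   10 cmd, head 80.0 tz -0.06 f [-1.1685  3.2662 -1.7627] w 35.89 t 14.7
   15 cmd, head 84.9 tz -0.18 f [-1.4976  5.1166 -2.7598] w 35.98 t 14.9
   20 cmd, head 89.9 tz -0.23 f [-1.4798  4.6426 -3.896 ] w 36.08 t 15.2
   25 cmd, head 95.0 tz 0.00 f [-1.3934  2.0728 -1.3206] w 36.15 t 15.4
   30 cmd, head 99.9 tz 0.03 f [-1.604   1.9877 -1.1296] w 35.91 t 15.7
   35 cmd, head 105.0 tz -0.07 f [-2.0365  5.2919 -1.3788] w 35.72 t 15.9
   40 cmd, head 110.0 tz -0.07 f [-3.2888  4.2552 -0.2346] w 35.96 t 16.2
   45 cmd, head 115.0 tz -0.13 f [-2.5251  5.1994 -1.9631] w 36.09 t 16.4
   50 cmd, head 120.0 tz -0.28 f [-1.7593  6.092  -3.231 ] w 35.90 t 16.7
   55 cmd, head 125.0 tz -0.02 f [-3.5803  1.5651 -1.8224] w 36.02 t 16.9
   60 cmd, head 130.1 tz -0.03 f [-3.1878  0.9628 -0.1564] w 35.90 t 17.2
   65 cmd, head 135.0 tz -0.05 f [-2.8184  2.9031 -1.1765] w 35.84 t 17.4
   70 cmd, head 140.0 tz -0.08 f [-2.521   5.5614 -0.9883] w 35.96 t 17.7
   75 cmd, head 145.0 tz -0.17 f [-2.7049  4.5234 -1.5051] w 36.29 t 17.9
   80 cmd, head 150.0 tz -0.27 f [-2.3318  4.7285 -1.584 ] w 35.59 t 18.2
   85 cmd, head 155.1 tz 0.05 f [-2.4835  0.901  -1.839 ] w 35.84 t 18.4
   90 cmd, head 160.0 tz -0.04 f [-3.2104  1.3104 -1.4339] w 35.87 t 18.7
   95 cmd, head 165.0 tz -0.06 f [-3.6273  3.7107 -0.9357] w 35.81 t 18.9
  100 cmd, head 170.0 tz -0.32 f [-3.8479  5.4332 -0.7909] w 35.73 t 19.2
  105 cmd, head 174.9 tz -0.94 f [-1.8454  4.1864 -2.6418] w 36.46 t 19.4
```

It passed three clicks and then met a hard stop (torque −0.94 N·m), so it started in click 3 and the stop is at a spindle heading of about 160°. Now clockwise five clicks: the rest is at about 10°, and I'll drive to about 5° to cover the play.

```bash
python3 - <<'E'
from h import *
wait(.4); print(get_ft_torque()[2])
q=np.array(get_joint_pos()); h=np.degrees(heading())
qs=np.array(inverse_kinematics([.5745,.0232,.0822],down(np.radians(h))))
while h>5.1:
    d=min(5,h-5); h-=d; qs[5]+=np.radians(d); movej(qs)
    print("head %.1f tz %.2f f %s t %.1f"%(np.degrees(heading()),get_ft_torque()[2],get_ft_force(),get_time()))
wait(.3); print(get_ft_torque()[2],get_tcp_pos())
E
```

```text
-0.8178021476360225
head 169.8 tz -0.12 f [-1.7287  4.0642 -2.3192] t 20.1
head 165.0 tz -0.03 f [-1.5229  1.3768 -1.4245] t 20.3
head 160.1 tz -0.00 f [-1.0984 -0.0529 -1.0901] t 20.6
head 155.1 tz -0.05 f [-1.3794  1.6035 -1.2374] t 20.8
head 150.1 tz 0.08 f [-1.6683  2.6262  0.0232] t 21.1
head 145.2 tz 0.19 f [-1.0953  2.8208 -0.97  ] t 21.3
head 140.2 tz 0.24 f [-0.3757  2.5462 -5.4829] t 21.6
head 135.1 tz 0.04 f [-0.4784  1.5429 -2.586 ] t 21.8
head 130.1 tz 0.06 f [ 0.3833  0.3289 -2.0381] t 22.1
head 125.2 tz -0.07 f [-1.4197  1.5357 -1.166 ] t 22.3
head 120.2 tz 0.10 f [-1.4604  0.7859  0.2635] t 22.6
head 115.2 tz 0.15 f [-2.7845  0.3105 -0.3755] t 22.8
head 110.2 tz 0.21 f [-2.8557 -0.2054  0.3357] t 23.1
head 105.1 tz 0.02 f [-1.4405 -0.1121 -1.3542] t 23.3
head 100.1 tz 0.01 f [-1.975  -0.2825 -1.9891] t 23.6
head 95.2 tz 0.02 f [-3.2628 -0.6423 -0.7446] t 23.8
head 90.2 tz 0.13 f [-4.3485 -1.1456 -1.1096] t 24.1
head 85.2 tz 0.12 f [-4.6621 -2.3742 -1.2159] t 24.3
head 80.2 tz 0.28 f [-4.9048 -1.8714 -1.6901] t 24.6
head 75.2 tz 0.02 f [-4.4897  0.6178 -2.6765] t 24.8
head 70.1 tz -0.01 f [-4.1677  0.4737 -2.6643] t 25.1
head 65.1 tz 0.08 f [-4.6482 -2.217  -1.5068] t 25.3
head 60.1 tz 0.10 f [-5.5145 -0.0324 -0.8238] t 25.6
head 55.1 tz 0.16 f [-5.291  -1.5676 -2.1662] t 25.8
head 50.1 tz 0.28 f [-5.6436 -1.5088 -3.0985] t 26.1
head 45.1 tz 0.04 f [-4.4269  0.2979 -2.8066] t 26.3
head 40.0 tz -0.03 f [-4.2637 -0.7118 -1.1826] t 26.6
head 35.0 tz 0.01 f [-7.114  -1.1243 -1.3645] t 26.8
head 30.0 tz 0.09 f [-7.7641 -0.7576 -0.1266] t 27.1
head 25.0 tz 0.19 f [-5.6723  0.3259 -1.9609] t 27.3
head 20.0 tz 0.16 f [-6.2079  0.0796 -3.917 ] t 27.6
head 15.0 tz -0.05 f [-4.9959  2.1801 -1.1668] t 27.8
head 10.0 tz 0.03 f [-5.505   1.2239 -0.7326] t 28.1
head 5.1 tz 0.02 f [-6.4362  0.4478 -1.1329] t 28.3
0.07535622733925149 [0.5737 0.0235 0.0821]
```

Five torque drops were counted (at headings 140→135, 110→105, 80→75, 50→45 and 20→15). Next: unload, press down lightly, let go, retreat and check.

```bash
python3 - <<'E'
from h import *
q=np.array(inverse_kinematics([.574,.0234,.0822],down(np.radians(9)))); movej(q)
print(movel([.574,.0234,.0795],v=.02,until_force=5),get_tcp_pos()[2])
command_gripper(1.0); print(get_grip_width())
p=get_tcp_pos(); movel([p[0],p[1],.20],v=.1); 
th=np.radians(9); look([.5745,.0232],.11,np.radians(40),"end"); a,_,_=snap("scene","s2")
b=cv2.imread("pics/end.png")
cv2.imwrite("pics/c2.png",np.hstack([cv2.resize(a[130:270,260:400],(380,380))[:,:,::-1],cv2.resize(b[20:240,210:430],(380,380))]))
print(get_time(),get_tcp_pos(),get_ft_force())
E
```

```text
True 0.08137533816741034
1.0002818620764642
32.3083 [ 0.5188 -0.0237  0.1454] [-0.0176  0.4249  0.7388]
```

View pics/c2.png

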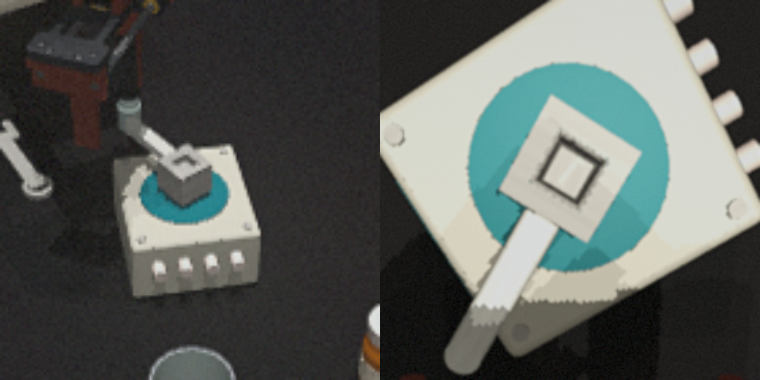

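The final view shows the handle flat and seated on the spindle. The spindle top in crop (540–608, 135–205) is turned about 30° clockwise from the image's 40° heading, which matches the expected 10° for click 5. I'll lift clear and hand in.

```bash
python3 - <<'E'
from h import *
p=get_tcp_pos(); movel([p[0],p[1],.25],v=.15); wait(.5); print(get_time(),job_done())
E
```

```text
the job is handed in; nothing more can be done
33.6583 None
```

The handle is fully down on the spindle, and I turned the selector anticlockwise to its stop, then five clicks clockwise; I let go with nothing else touched and handed the job in at about 34 s, but no verdict came back.

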